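# Flip the tags of the sample stand to match its wells

### The job

The sample stand on the desk has four wells in a row, each with a hinged flip tag on the robot's side of it. With the fingertips push over every tag that is wrong, so that each well with a tube in it has its tag leaning away from the well with the round disc face up, and each empty well has its tag leaning towards the well with the bar face up. Only push the tags: leave the tubes standing in their wells, and the pen, label pad and phone where they lie.

Things in the scene. Friction and masses are not known exactly. Their poses are not given: they have to be found in the camera images.
- tag1 (a joint): angle of a flip tag: 0 upright; +0.6 = leaning 34 degrees towards its well, bar face up; -0.6 = leaning 34 degrees away from its well, disc face up. Both ends are stops. The hinge turns freely: pushed a little past upright, a tag falls to the other stop by its own weight
- tag1_hinge (a point): middle of the tag's hinge pin, 60 mm above the desk; frame fixed to the stand: x level towards the tag's well, y along the pin and the row. Tag: white plate 36 mm wide, 3 mm thick, reaching 50 mm from the pin; at a stop its free edge is 28 mm out and 41 mm above the pin. Cheeks beside it: 49 mm over both, 34 mm along x, tops 9 mm above the pin
- tag1_bay (a point): foot of the well that belongs to tag1, at its middle, 12 mm above the desk, 120 mm beyond the hinge along the hinge's x; the well is a white square cup 40 x 40 x 34 mm high, full if a tube stands in it
- tag2 (a joint): angle of another tag, read as tag1
- tag2_hinge (a point): hinge of tag2, same shape; the four tags stand 80 mm apart in one row, in any order
- tag2_bay (a point): the same for the well of tag2
- tag3 (a joint): angle of another tag, read as tag1
- tag3_hinge (a point): hinge of tag3, same shape; the four tags stand 80 mm apart in one row, in any order
- tag3_bay (a point): the same for the well of tag3
- tag4 (a joint): angle of another tag, read as tag1
- tag4_hinge (a point): hinge of tag4, same shape; the four tags stand 80 mm apart in one row, in any order
- tag4_bay (a point): the same for the well of tag4
- tube1_mid (a point): middle (50 mm above its foot) of a loose red-capped sample tube, 31 mm across and 101 mm tall, standing in one of the four wells; its top is about 117 mm above the desk
- tube1: the same tube; origin at the centre of its foot, z up its length
- tube2_mid (a point): middle (50 mm above its foot) of a loose red-capped sample tube, 31 mm across and 101 mm tall, standing in one of the four wells; its top is about 117 mm above the desk
- tube2: the same tube; origin at the centre of its foot, z up its length
- pen: loose pen 156 mm long, 15 mm high, lying on the desk; origin under its middle, length along y
- label_pad: loose pad of labels 115 x 60 x 14 mm on the desk; origin under its middle
- phone: loose phone 161 x 76 x 10 mm on the desk; origin under its middle
Not all that is in view belongs to the job. Leave any blue or grey look-alike of the tube2 alone. What is shaped like the tube1 but black is not meant.

How it is judged:
At the end, for the whole second after the job is handed in: Each tag whose well holds a tube reads below -0.45 rad (disc face up), each tag whose well is empty reads above 0.45 rad (bar face up), and both tubes stand in their wells within 15 mm of where they were and within 0.25 rad of upright (((horizontal distance between any of tube1_mid, tube2_mid and tag1_bay below 0.03 m and value of joint tag1 below -0.45 rad) or (not (horizontal distance between any of tube1_mid, tube2_mid and tag1_bay below 0.03 m) and value of joint tag1 above 0.45 rad)) and ((horizontal distance between any of tube1_mid, tube2_mid and tag2_bay below 0.03 m and value of joint tag2 below -0.45 rad) or (not (horizontal distance between any of tube1_mid, tube2_mid and tag2_bay below 0.03 m) and value of joint tag2 above 0.45 rad)) and ((horizontal distance between any of tube1_mid, tube2_mid and tag3_bay below 0.03 m and value of joint tag3 below -0.45 rad) or (not (horizontal distance between any of tube1_mid, tube2_mid and tag3_bay below 0.03 m) and value of joint tag3 above 0.45 rad)) and ((horizontal distance between any of tube1_mid, tube2_mid and tag4_bay below 0.03 m and value of joint tag4 below -0.45 rad) or (not (horizontal distance between any of tube1_mid, tube2_mid and tag4_bay below 0.03 m) and value of joint tag4 above 0.45 rad)) and distance of each of tube1_mid, tube2_mid from where it was at the start of the episode below 0.015 m and angle between each of tube1, tube2's own z axis and vertical below 0.25 rad); the robot touches nothing.
It fails at once if a sample tube is lifted, tipped or pushed out of its well (distance of any of tube1_mid, tube2_mid from where it was at the start of the episode above 0.015 m or angle between any of tube1, tube2's own z axis and vertical above 0.25 rad).
It fails at once if the pen, the label pad or the phone is moved by more than 2 cm (distance of any of pen, label_pad, phone from where it was at the start of the episode above 0.02 m).
It also fails if it takes over 45 s, if anything falls off the work surface, if the arm or the gripper's body presses on something with over 40 N, if the wrist force passes 120 N, or if a joint passes its speed limit or range.

### The arm

A 7-joint arm with a two-finger parallel gripper is mounted at the origin on a cart in front of the work surface, level with it; the furniture and walls round the work are solid. World frame = base frame: x ahead of the robot, y to its left, z up, the work surface at z = 0. Lengths are in m, angles in rad, forces in N, time in s.
With the tool pointing down it reaches from about 0.4 to 0.875 m from the base axis. Payload 19.3 kg.
Tool frame: the origin (TCP) lies at the very end of the fingers, on their centre line; the grasp point (between the pads) lies 19 mm behind it (r.grasp_offset is the distance from the TCP to the grasp point, in m); z points along the fingers, y is the line along which they close (so a half turn about z gives the same grasp; the last joint's range is limited). The gripper opens to 85 mm and grips with 20 to 120 N. Pads are 22 mm wide; open, the fingers measure 114 mm over their backs; the gripper's body (76 mm by 85 mm) begins 54 mm behind the grasp point. The pads swing forward as they close: fully open they stand 13 mm farther back than shut.
Start: joints at [-1.372, 0.521, -0.036, 1.599, 0.021, 1.021, -0.113], TCP at [0.166, 0.603, 0.231] pointing down, gripper open.
Joint ranges: [-2.91, 2.91], [-0.3, 2.13], [-1.5, 1.42], [0.17, 2.43], [-1.26, 4.41], [0.16, 1.93], [-2.52, 2.52]. Speed limits (rad/s): [1.89, 1.89, 2.39, 2.39, 3.01, 3.01, 3.01].

### API

Orientations are given as a rotation vector (axis times angle).
In Python, from rig import status, cams, order, r gives the robot as it stands. The module is installed in compiled form; this text tells all that it offers.
- The arm moves only by the tool send_rows, never from a script. Its argument "series" is one flat list of numbers, 6 for each row, row after row: the shift along the tool's x, y, z in m, then the turn, a rotation vector about the tool's x, y, z in rad. A call has 1 to 10 rows; each row shifts and turns the commanded pose from where the row before left it, along the tool's axes as they then stand; what a row does not reach is not made up. A row lasts 1/10 s, in which the tool goes at most 50 mm and 8.59 degrees, less where a joint would pass 70% of its speed; a pose out of reach is approached as far as the arm can. A call with a gripper value outside its range is refused whole. "jaw" is the gripper's target within -1 to 1 (shut at 1, half-way at 0, fully open at -1), set as the call begins (left out, the last holds). The fingers move at their own pace and stop on an object; "grip_force" is the grip in N (left out, the last holds). Time passes only in rows, so rows that do not move let the fingers close. It gives the time, the measured TCP pose, the force, the opening and the grip force at its end, in the units of the state.
- status.get_state(): the state, without advancing time (a new reading comes with each control period).
- cams.read_camera(name): name is "scene" or "side" or "wrist"; returns the picture (480x640x3 uint8, blue, green, red); there is no depth.
- cams.camera_params(name): a dict with "mtx" (3x3 intrinsics, pixels), "rvec" (rotation vector, rad) and "tvec" (3), from world to camera coordinates, as OpenCV has them. Camera axes: x right, y down, z forward; pixel columns grow to the right and rows downward; lengths in m; the calibration is good to about 2 mm. A picture is of the moment at which its call begins: read the wrist's pose just before it. camera_params takes no time and is no camera call; for the wrist camera it gives the pose at the moment of the call.
- order.close_job(): hands the job in; it is judged then, once.
The state is a dict: "time": time; "qpos": joint angles; "joint_vel": joint speeds; "joint_efforts": joint torques, N m; "position": TCP position; "ee_rot": TCP orientation; "wrist_force": force on the tool from outside, world axes, zero at the start; "ft_torque": the same for the moment, N m; "width": opening from 0.0 (shut) to 1.0 (fully open); "grip_force": force on a finger pad.
Only numpy, scipy, OpenCV 4.12 (cv2) and the standard library are available. Lean on these libraries where they do the work, as an engineer would, in place of code of your own. Each camera call takes 0.05 s, during which the arm holds its last target. There are 200 camera calls.

## Working session

There is one attempt and no reset: what is moved stays moved. The work goes in short steps, Python scripts to look and compute and a tool call to move; the robot and the scene stay as the last step left them, time stands still between calls to the robot, and variables do not carry over. Pictures are saved under pics/ and viewed, at most 10 in all, crops included, and the job is handed in when it is done.

Besides the shell and the picture viewer there is one more tool, called by a JSON object that holds its "fn" and its "kwargs". send_rows: Moves the arm, as the interface text tells. Its arguments: {"type":"object","properties":{"series":{"type":"array"},"jaw":{"type":"number"},"grip_force":{"type":"number"}},"required":["series"]}

```bash
mkdir -p pics; python3 - <<'E'
from rig import status,cams
import cv2,numpy as np
s=status.get_state();print({k:np.round(v,3) for k,v in s.items()})
for n in("scene","side"):
    cv2.imwrite(f"pics/{n}0.png",cams.read_camera(n));p=cams.camera_params(n);R=cv2.Rodrigues(p["rvec"])[0];print(n,p["mtx"].round(1).tolist(),(-R.T@p["tvec"].ravel()).round(3),R.round(2).tolist())
E
```

```text
{'time': np.float64(0.0), 'qpos': array([-1.372,  0.522, -0.036,  1.6  ,  0.021,  1.021, -0.113]), 'joint_vel': array([ 0.   ,  0.   ,  0.   , -0.001,  0.   ,  0.   ,  0.001]), 'joint_efforts': array([-3.0000e-03, -9.2713e+01,  1.9780e+00, -3.6994e+01,  1.8000e-02,
        8.0000e-03, -0.0000e+00]), 'position': array([0.166, 0.602, 0.231]), 'ee_rot': array([-4.210e-01, -3.113e+00,  2.000e-03]), 'wrist_force': array([ 0.013, -0.213,  0.31 ]), 'ft_torque': array([-0.018,  0.027, -0.041]), 'grip_force': np.float64(0.0), 'width': np.float64(0.998)}
scene [[540.5, 0.0, 325.1], [0.0, 540.5, 238.6], [0.0, 0.0, 1.0]] [-0.436 -0.745  0.616] [[0.51, -0.86, 0.0], [-0.39, -0.23, -0.89], [0.77, 0.45, -0.45]]
side [[459.8, 0.0, 323.8], [0.0, 459.8, 237.2], [0.0, 0.0, 1.0]] [0.439 0.565 0.612] [[-0.99, -0.11, 0.0], [-0.07, 0.58, -0.81], [0.09, -0.81, -0.59]]
```

View pics/scene0.png

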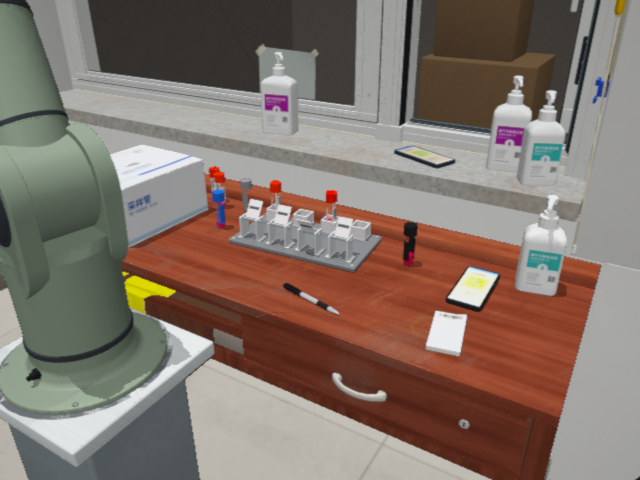

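View pics/side0.png

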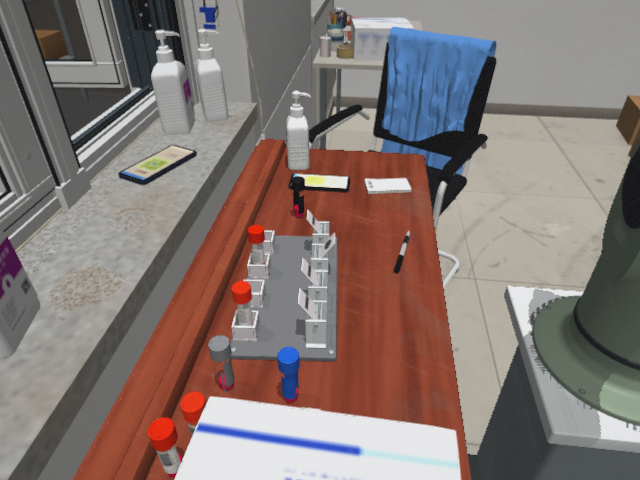

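```bash
python3 - <<'E'
import cv2,numpy as np
a=cv2.imread("pics/scene0.png")[165:275,220:390];b=cv2.imread("pics/side0.png")[195:365,220:350]
a=cv2.resize(a,(780,505),interpolation=2);b=cv2.resize(b,(458,600),interpolation=2)
cv2.imwrite("pics/a.png",a);cv2.imwrite("pics/b.png",b)
E
```

```text
(no output)
```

View pics/a.png

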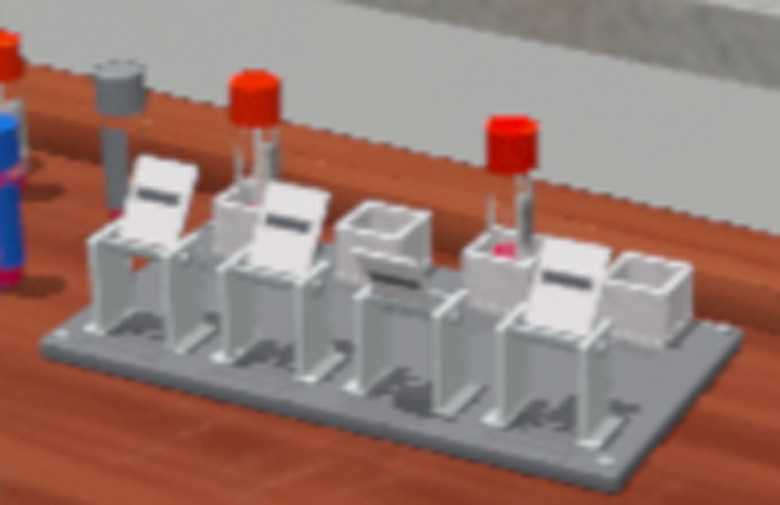

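View pics/b.png

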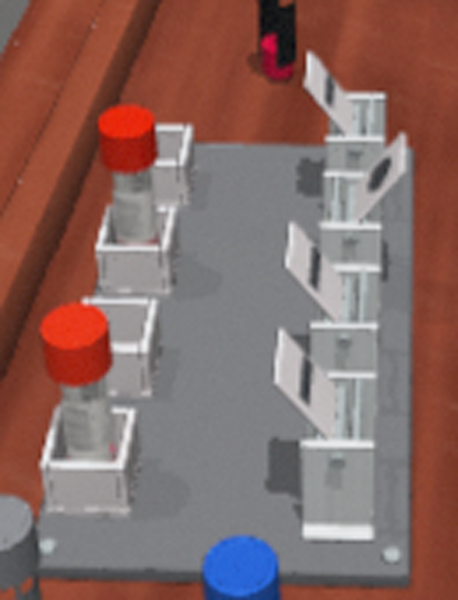

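```bash
cat >h.py <<'E'
import cv2,numpy as np
from rig import cams
def ray(n,u,v,z):
    p=cams.camera_params(n);R=cv2.Rodrigues(p["rvec"])[0];c=-R.T@p["tvec"].ravel()
    d=R.T@np.linalg.inv(p["mtx"])@[u,v,1];return (c+d*(z-c[2])/d[2]).round(4)
def A(u,v,z):return ray("scene",220+u/4.588,165+v/4.588,z)
def B(u,v,z):return ray("side",220+u/3.523,195+v/3.529,z)
E
python3 - <<'E'
from h import *
print("tagD free edge side",B(280,328,.101),B(275,362,.101))
print(" scene",A(140,157,.101),A(197,166,.101))
print("tagC scene",A(268,183,.101),A(327,193,.101)," tagA",A(548,238,.101),A(608,248,.101))
print("tagC side",B(291,223,.101),B(287,255,.101),"A",B(308,52,.101),B(307,82,.101))
print("cheek D near top",B(303,443,.069),B(375,443,.069))
print("cheek A far top",B(335,93,.069),B(384,95,.069))
print("caps",B(75,320,.117),B(127,120,.117),A(255,78,.117),A(512,123,.117))
print("base corners side",B(40,577,.012),B(408,578,.012),B(411,147,.012),"scene",A(42,350,.012),A(615,488,.012))
E
```

```text
tagD free edge side [0.539  0.0097 0.101 ] [0.5378 0.0325 0.101 ]
 scene [0.5335 0.0431 0.101 ] [0.5391 0.0093 0.101 ]
tagC scene [ 0.5396 -0.0366  0.101 ] [ 0.5444 -0.0706  0.101 ]  tagA [ 0.5538 -0.1973  0.101 ] [ 0.5586 -0.2288  0.101 ]
tagC side [ 0.5456 -0.0685  0.101 ] [ 0.5438 -0.0433  0.101 ] A [ 0.5595 -0.2283  0.101 ] [ 0.5556 -0.1969  0.101 ]
cheek D near top [0.5229 0.0504 0.069 ] [0.4902 0.0466 0.069 ]
cheek A far top [ 0.5446 -0.2348  0.069 ] [ 0.5152 -0.2361  0.069 ]
caps [0.6291 0.0326 0.117 ] [ 0.6421 -0.1254  0.117 ] [0.6285 0.034  0.117 ] [ 0.6436 -0.1246  0.117 ]
base corners side [0.6404 0.094  0.012 ] [0.4713 0.0749 0.012 ] [ 0.5002 -0.2639  0.012 ] scene [0.4607 0.0596 0.012 ] [ 0.4876 -0.2728  0.012 ]
```

```bash
python3 - <<'E'
from h import *
def tri(a,b):
    P=[]
    for n in("scene","side"):
        p=cams.camera_params(n);P.append(p["mtx"]@np.c_[cv2.Rodrigues(p["rvec"])[0],p["tvec"].ravel()])
    X=cv2.triangulatePoints(*P,np.float64(a),np.float64(b)).ravel();return X[:3]/X[3]
print(tri((203,157),(200,400)).round(3),[ray("side",200,400,z) for z in(.1,.15,.2)],[ray("side",457,432,z) for z in(.1,.15,.2)])
print(ray("scene",203,157,.1),ray("scene",203,157,.15),ray("scene",128,245,0))
# rotation and shift in tool axes from start
R=cv2.Rodrigues(np.array([-.421,-3.113,.002]))[0];print(R.round(3).tolist())
print(R.T@(np.array([.575,.028,.231])-[.166,.602,.231]), R.T@[-.996,-.088,0])
E
```

```text
[0.614 0.264 0.15 ] [array([0.6324, 0.232 , 0.1   ]), array([0.6136, 0.2645, 0.15  ]), array([0.5947, 0.297 , 0.2   ])] [array([0.3123, 0.2392, 0.1   ]), array([0.3247, 0.271 , 0.15  ]), array([0.3371, 0.3028, 0.2   ])]
[0.7262 0.3719 0.1   ] [0.6135 0.2636 0.15  ] [0.3353 0.2775 0.    ]
[[-0.964, 0.266, -0.0], [0.266, 0.964, -0.001], [0.0, -0.001, -1.0]]
[-5.46773966e-01 -4.44741438e-01  5.32438867e-04] [ 9.36846723e-01 -3.49396535e-01  5.27871024e-04]
```

{"fn": "send_rows", "kwargs": {"jaw": 1, "series": [-0.027,-0.022,-0.005,0,0,0,-0.027,-0.022,-0.005,0,0,0,-0.027,-0.022,-0.005,0,0,0,-0.027,-0.022,-0.005,0,0,0,-0.027,-0.022,-0.005,0,0,0,-0.027,-0.022,-0.005,0,0,0,-0.027,-0.022,-0.005,0,0,0,-0.027,-0.022,-0.005,0,0,0,-0.027,-0.022,-0.005,0,0,0,-0.027,-0.022,-0.005,0,0,0]}}

```text
time: 1.1
position: [0.3684, 0.3173, 0.2814]
ee_rot: [-0.421, -3.113, 0.0]
wrist_force: [0.8, -0.3, -0.3]
width: 0.001
grip_force: 0.0
```

{"fn": "send_rows", "kwargs": {"series": [-0.027,-0.022,0,0,0,0,-0.027,-0.022,0,0,0,0,-0.027,-0.022,0,0,0,0,-0.027,-0.022,0,0,0,0,-0.027,-0.022,0,0,0,0,-0.027,-0.022,0,0,0,0,-0.027,-0.022,0,0,0,0,-0.027,-0.022,0,0,0,0,-0.027,-0.022,0,0,0,0,-0.027,-0.022,0,0,0,0]}}

```text
time: 2.1
position: [0.5703, 0.0337, 0.2811]
ee_rot: [-0.421, -3.113, 0.0]
wrist_force: [-0.2, 0.6, 0.0]
width: 0.0
grip_force: 0.0
```

{"fn": "send_rows", "kwargs": {"series": [0,0,0,0,0,0,0,0,0,0,0,0]}}

```text
time: 2.3
position: [0.5697, 0.0344, 0.2808]
ee_rot: [-0.423, -3.112, 0.0]
wrist_force: [-0.7, -0.2, 0.1]
width: 0.0
grip_force: 0.0
```

{"fn": "send_rows", "kwargs": {"series": [-0.007,-0.004,0.024,0,0,0,0,0,0.024,0,0,0,0,0,0.024,0,0,0,0,0,0.024,0,0,0,0,0,0.024,0,0,0,0,0,0.024,0,0,0,0,0,0.024,0,0,0,0,0,0.024,0,0,0,0,0,0,0,0,0]}}

```text
time: 3.2
position: [0.5734, 0.0304, 0.0869]
ee_rot: [-0.418, -3.109, 0.001]
wrist_force: [-0.6, -0.7, 0.5]
width: -0.002
grip_force: 0.0
```

{"fn": "send_rows", "kwargs": {"series": [0.007,-0.0026,0,0,0,0,0.007,-0.0026,0,0,0,0,0.007,-0.0026,0,0,0,0,0.007,-0.0026,0,0,0,0,0.007,-0.0026,0,0,0,0,0.007,-0.0026,0,0,0,0,0.007,-0.0026,0,0,0,0,0.007,-0.0026,0,0,0,0,0,0,0,0,0,0]}}

```text
time: 4.1
position: [0.5149, 0.0239, 0.0893]
ee_rot: [-0.421, -3.113, 0.0]
wrist_force: [-0.4, -0.1, -0.0]
width: 0.0
grip_force: 0.0
```

```bash
python3 - <<'E'
from rig import cams
import cv2
b=cams.read_camera("side")[130:365,170:400]
cv2.imwrite("pics/c.png",cv2.resize(b,(587,600),interpolation=2))
E
```

```text
(no output)
```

View pics/c.png

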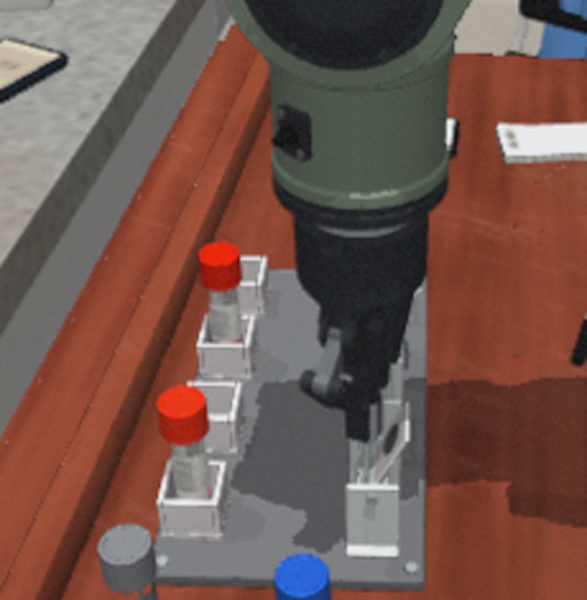

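Tag D has fallen over and now leans right, away from its well, with the disc visible at crop (392,435). Both tubes are still standing. Next I back off and rise.

{"fn": "send_rows", "kwargs": {"series": [-0.01,0.0037,0,0,0,0,-0.01,0.0037,0,0,0,0,-0.005,0.002,-0.02,0,0,0,0,0,-0.03,0,0,0,0,0,-0.03,0,0,0,0,0,-0.04,0,0,0,0,0,-0.04,0,0,0,0,0,-0.04,0,0,0,0,0,-0.03,0,0,0,0,0,0,0,0,0]}}

```text
time: 5.15
position: [0.5449, 0.0266, 0.3234]
ee_rot: [0.42, 3.107, 0.003]
wrist_force: [-0.2, 0.5, 1.1]
width: -0.003
grip_force: 0.0
```

```bash
python3 - <<'E'
from rig import cams
import cv2
b=cams.read_camera("side")[180:365,170:400];a=cams.read_camera("scene")[165:275,200:390]
cv2.imwrite("pics/d.png",cv2.resize(cv2.vconcat([cv2.resize(a,(380,220)),cv2.resize(b,(380,306))]),None,fx=1.1,fy=1.1))
E
```

```text
(no output)
```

View pics/d.png

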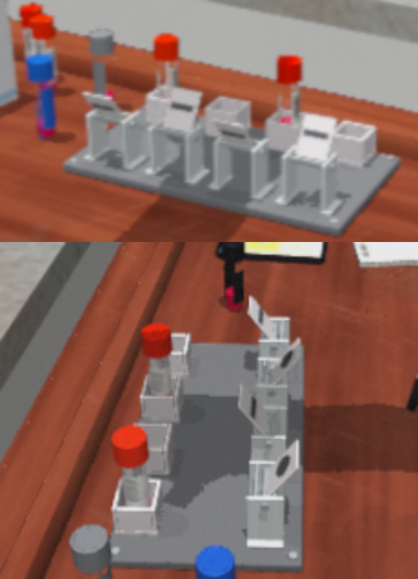

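The two tags at tube wells show discs at crop (290,360) and (287,462). The two at empty wells lean towards their wells with the bars up, so every tag is now right.

```bash
python3 -c "
from rig import order
print(order.close_job())"
```

```text
the job is handed in; nothing more can be done
None
```

The job is handed in, but no verdict came back: one tag was wrong (the full well nearest the box), I pushed it to disc face up, and the last pictures show all four tags right and both tubes standing in their wells.

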